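Set out the tea rack

TASK

Set out the tea rack for the afternoon: draw the end stop back, stand every tea carton on the table upright in the rack in one row, broad faces against each other between the end wall and the stop, and push the stop up snug so that no gaps are left. Only then, as the sign that tea is ready, raise the folding sign at the end of the rack and leave it leaning 20 degrees back past upright (110 degrees from lying flat), holding by itself. Leave the vase and the mug alone.

Things in the scene. Friction and masses are not known exactly. Their poses are not given: they have to be found in the camera images.
- rack: Fixed light-wood tea rack. Origin: under its middle, at table height; y runs along the row, z up. The row's floor is 10 mm above the table. Two lips run along the row, inner faces at x = -30 and +30 mm (a 60 mm wide channel), tops 24 mm above the table. The base plate reaches x = -50..50, y = -295..125 mm.
- wall_face (a point): Foot of the end wall's inner face, on the row's floor, mid-width, at y = +40 mm in the rack's frame, axes as the rack's. The row lies on its -y side. The wall is 12 mm thick and 90 mm wide along x, its top 90 mm above the table.
- stop (a joint): Sliding steel end stop, m. 0 = drawn fully back: its pressing face is then at rack y = -210 mm, 250 mm from the wall; it grows as the stop slides along rack +y, so the room between wall and stop is 250 mm minus this value. Travel 0 to 0.2. About 2 N of friction; stays where it is left. Its plate is 54 mm wide (x), 10 mm thick, top 90 mm above the table.
- stop_grip (a point): Grip point on the stop's upright rib, behind the plate on the side away from the wall: rib 16 mm thick along rack x, 34 mm long along rack y, its top 102 mm above the table, 25 mm above this point. The point is 27 mm behind the pressing face, mid-rib.
- sign (a joint): White folding sign at the wall end of the rack on a friction hinge, rad. 0 = folded flat, pointing away from the row (rack +y), face down; pi/2 = upright; beyond, it leans back over the end wall. 1.92 rad (110 degrees) is 20 degrees past upright. Range 0 to 2.3; it stays at any angle (0.16 N m of friction).
- sign_hinge (a point): Middle of the sign's hinge line, which runs along rack x, at rack y = +100 mm, 35 mm above the table; axes as the rack's.
- sign_bar (a point): Middle of the steel bar along the sign's free edge: round, 12 mm thick, 78 mm long, parallel to rack x, 130 mm from the hinge line, on two thin side arms 72 mm apart; between bar and board is a 44 mm open gap for a finger. The board is 84 mm wide, 6 mm thick and ends 80 mm from the hinge.
- carton1_mid (a point): Centre (half-way up) of tea carton 1: upright cardboard box 50 mm along its own x, 44 mm thick along its own y, 70 mm tall along its z (z up when standing), about 0.15 kg, most of it in the lower half. May be absent (None from the start).
- carton2_mid (a point): Centre (half-way up) of tea carton 2: upright cardboard box 50 mm along its own x, 44 mm thick along its own y, 70 mm tall along its z (z up when standing), about 0.15 kg, most of it in the lower half. May be absent (None from the start).
- carton3_mid (a point): Centre (half-way up) of tea carton 3: upright cardboard box 50 mm along its own x, 44 mm thick along its own y, 70 mm tall along its z (z up when standing), about 0.15 kg, most of it in the lower half. May be absent (None from the start).
- carton4_mid (a point): Centre (half-way up) of tea carton 4: upright cardboard box 50 mm along its own x, 36 mm thick along its own y, 70 mm tall along its z (z up when standing), about 0.15 kg, most of it in the lower half. May be absent (None from the start).
- carton5_mid (a point): Centre (half-way up) of tea carton 5: upright cardboard box 50 mm along its own x, 36 mm thick along its own y, 70 mm tall along its z (z up when standing), about 0.15 kg, most of it in the lower half. May be absent (None from the start).
- vase: Bystander: glass bud vase, 130 mm tall, 64 mm wide; origin at its foot. Leave alone.
- mug: Bystander: white mug, 85 mm tall, 76 mm wide; origin at its foot. Leave alone.

How it is judged:
By the outcome, as a careful person would: the job done as asked, in the order asked, and still so for the second after the job is handed in, with the robot touching nothing.
Of carton1, carton2, carton3, carton4, carton5 only 3 to 5 are there at a start; the rules pass over those that are not, and their reading is None.
At some moment in a run one of carton1, carton2, carton3, carton4, carton5 may be knocked a few centimetres aside while the robot is not near it.
Once in a run the grip may slacken for a moment while it holds something.
It also fails if it takes over 210 s, if anything falls off the work surface, if the arm or the gripper's body presses on something with over 40 N, if the wrist force passes 120 N, or if a joint passes its speed limit or range.

ROBOT

A 6-joint arm with a two-finger parallel gripper is mounted at the origin on the work surface. World frame = base frame: x ahead of the robot, y to its left, z up, the work surface at z = 0. Lengths are in m, angles in rad, forces in N, time in s.
With the tool pointing down it reaches from about 0.3 to 0.775 m from the base axis. Payload 14.6 kg.
Tool frame: the origin (TCP) lies at the very end of the fingers, on their centre line; the grasp point (between the pads) lies 19 mm behind it; z points along the fingers, x is the direction in which the jaws open and shut, and the axes are right-handed (so a half turn about z gives the same grasp; the last joint's range is limited). The gripper opens to 94 mm and grips with 3 to 60 N. Pads are 16 mm wide; open, the fingers measure 119 mm over their backs; the gripper's body (75 mm by 177 mm) begins 78 mm behind the grasp point.
Start: joints at [1.119, 0.3, 1.521, -0, 1.321, -0.067], TCP at [0.206, 0.51, 0.205] pointing down, gripper open.
Joint ranges: [-3.03, 3.03], [-0.79, 2.21], [0.23, 2.52], [-1.04, 4.18], [0, 3.07], [-2.55, 2.55]. Speed limits (rad/s): [2.22, 2.22, 2.57, 3.14, 3.14, 3.14].

INTERFACE

Orientations are given as [roll, pitch, yaw] about the fixed x, y, z axes, in that order (R = Rz(yaw) Ry(pitch) Rx(roll)).
In Python, from station import ctrl gives the robot as it stands.
- The arm moves only by the shell command python3 -m inch 'ROWS' [FORCE]. ROWS is JSON, one flat list of numbers, 7 for each row, row after row: the shift along the tool's x, y, z in cm, then the turn, a rotation vector about the tool's x, y, z in rad, then the opening, from 0 (shut) to 1 (fully open). In form: [tx, ty, tz, wx, wy, wz, claw, tx, ty, tz, wx, wy, wz, claw, ...]. A call has 1 to 20 rows; each row shifts and turns the commanded pose from where the row before left it, along the tool's axes as they then stand; what a row does not reach is not made up. A row lasts 1/8 s, in which the tool goes at most 62.5 mm and 10.7 degrees, less where a joint would pass 70% of its speed; a pose out of reach is approached as far as the arm can. A call is refused whole if a number of a shift passes 6.25 or a number of a turn 0.188, either way. A call with a gripper value outside its range is refused whole. The fingers move at their own pace and stop on an object; FORCE is the grip in N (left out, the last holds). Time passes only in rows, so rows that do not move let the fingers close. It gives the time, the measured TCP pose, the force and the opening at its end, in the units of the state.
- ctrl.get_obs(): the state, without advancing time (a new reading comes with each control period).
- ctrl.camera(name): name is "scene" or "top" or "wrist"; returns (picture, depth): 420x560x3 uint8, red, green, blue; 420x560 float32, m along the optical axis (not along the pixel's ray), 0 where there is no reading.
- ctrl.camera_params(name): a dict with "vertical_fov" (degrees; the focal length in pixels is half the picture's height over the tangent of half this angle, whatever the lens; pixels are square), "cx", "cy" (the principal point, pixels), "camera_from_world" (4x4, takes a point from world to camera coordinates); the wrist camera has in their place "mount" (4x4, takes a point from camera to tool coordinates, whose origin is the TCP and whose axes are the tool frame's). Camera axes: x right, y down, z forward; pixel columns grow to the right and rows downward; lengths in m; the calibration is good to about 2 mm. The wrist camera is an equidistant fisheye: a pixel r from the principal point sees the ray r / f radians off the axis. A picture is of the moment at which its call begins: read the wrist's pose just before it. camera_params takes no time and is no camera call.
- ctrl.hand_in(): hands the job in, once; it reports no verdict.
Trained networks look in the newest picture that a camera, given by its name, has taken for a name from the list of things; names that differ only in an ending like _2 or _b are one class to them, and where a whole thing is asked for, a point or a joint stands for the part that bears it (a point fixed in the world has none). Each returns a list of dicts, best first, with "score" (0 to 1); they miss things now and then, are a little off and sometimes report something else, mostly with a low value. They report only what shows in the picture. A call takes as long as a camera call.
- ctrl.spot_in(camera, label): "bbox" ([centre column, centre row, width, height] in pixels, round what is visible of it).
- ctrl.place_of(camera, label): "centre" ([column, row] in pixels: a listed point, or the origin of a listed thing).
The state is a dict: "time_s": time; "qpos": joint angles; "joint_vel": joint speeds; "tau": joint torques, N m; "ee_pos": TCP position; "eef_rot": TCP orientation; "force": force on the tool from outside, world axes, zero at the start; "moment": the same for the moment, N m; "grip_width": finger opening in m.
Only numpy, scipy, OpenCV 4.12 (cv2) and the standard library are available. Lean on these libraries where they do the work, as an engineer would, in place of code of your own. Each camera call takes 0.05 s, during which the arm holds its last target. There are 200 camera calls.

## Working session

There is one attempt and no reset: what is moved stays moved. The work goes in short steps, Python scripts to look and compute and a shell command to move; the robot and the scene stay as the last step left them, time stands still between calls to the robot, and variables do not carry over. Pictures are saved under pics/ and viewed, about 12 in all and at most 16, crops included, and the job is handed in when it is done.

```bash
ls; mkdir -p pics
python3 - <<'E'
from station import ctrl
import cv2,numpy as np
print(ctrl.get_obs())
for n in ("scene","top"):
    im,d=ctrl.camera(n); cv2.imwrite(f"pics/{n}0.png",im[:,:,::-1]); np.save(f"{n}_d.npy",d)
    p=ctrl.camera_params(n); print(n,p)
    for l in ["rack","wall_face","stop","stop_grip","sign","sign_hinge","sign_bar","carton1_mid","carton4_mid","vase","mug"]:
        r=ctrl.place_of(n,l); print(l,[(round(a["score"],2),[round(float(x)) for x in a["centre"]]) for a in r])
print(ctrl.camera_params("wrist"))
E
```

```text
pics
{'time_s': 0.0, 'qpos': array([ 1.11941411e+00,  3.00493106e-01,  1.52157594e+00,  1.85513577e-05,
        1.32068327e+00, -6.65641718e-02]), 'joint_vel': array([-0.00079512,  0.00128531,  0.00115558,  0.00094714, -0.00066366,
        0.00182766]), 'tau': array([-9.46175969e-04, -5.31806016e+01, -3.52728403e+01,  7.07883085e-02,
        2.44182476e-02, -7.90000445e-05]), 'ee_pos': array([0.20633256, 0.50955349, 0.20487643]), 'eef_rot': array([-3.14149759e+00,  1.15590130e-03,  1.18597374e+00]), 'force': array([ 0.38255554, -0.13220349, -0.01402369]), 'moment': array([ 0.02052995, -0.07094637,  0.01479511]), 'grip_width': 0.09408716209101618}
scene {'vertical_fov': 46.59625477353981, 'cx': 275.37840107457515, 'cy': 209.43857334604826, 'camera_from_world': array([[ 0.72408094,  0.68954361,  0.01537534, -0.38668108],
       [ 0.47298888, -0.48020811, -0.73870271, -0.17772051],
       [-0.50198437,  0.54215292, -0.673856  ,  1.60028995],
       [ 0.        ,  0.        ,  0.        ,  1.        ]])}
rack [(0.68, [298, 240])]
wall_face [(0.73, [310, 230]), (0.66, [280, 186])]Traceback (most recent call last):
  File "<stdin>", line 8, in <module>
ValueError: it knows: carton1_mid, carton2_mid, carton3_mid, carton4_mid, carton5_mid, mug, rack, sign_bar, sign_hinge, stop_grip, vase, wall_face
```

```bash
cat > h.py <<'E'
from station import ctrl
import cv2,numpy as np
from scipy.spatial.transform import Rotation as R
def world(n,uv,d,z=None):
    "pixel -> world, from depth picture d (median 3x3), or at the height z"
    p=ctrl.camera_params(n); u,v=uv; f=210/np.tan(np.radians(p["vertical_fov"]/2))
    T=np.linalg.inv(p["camera_from_world"]); r=np.array([(u-p["cx"])/f,(v-p["cy"])/f,1])
    if z is not None: s=(z-T[2,3])/(T[:3,:3]@r)[2]
    else:
        w=d[int(v)-1:int(v)+2,int(u)-1:int(u)+2]; s=np.median(w)
    return T[:3,:3]@(r*s)+T[:3,3]
def cloud(n,d):
    p=ctrl.camera_params(n); f=210/np.tan(np.radians(p["vertical_fov"]/2))
    T=np.linalg.inv(p["camera_from_world"]); v,u=np.mgrid[:420,:560]
    c=np.stack([(u-p["cx"])/f*d,(v-p["cy"])/f*d,d],-1)
    return c@T[:3,:3].T+T[:3,3]
def snap(n,name):
    im,d=ctrl.camera(n); cv2.imwrite(f"pics/{name}.png",im[:,:,::-1]); np.save(f"{name}.npy",d); return im,d
def pose():
    o=ctrl.get_obs(); return o["ee_pos"],R.from_euler("xyz",o["eef_rot"]).as_matrix()
E
python3 - <<'E'
from h import *
for n in ("scene","top"):
    im,d=snap(n,n+"0")
    for l in ["rack","wall_face","stop_grip","sign_hinge","sign_bar","carton1_mid","carton4_mid","vase","mug"]:
        r=ctrl.place_of(n,l); print(n,l,[(round(a["score"],2),[round(float(x)) for x in a["centre"]],world(n,a["centre"],d).round(3)) for a in r])
print(ctrl.camera_params("top"),ctrl.camera_params("wrist"))
E
```

```text
scene rack [(0.77, [300, 238], array([0.591, 0.037, 0.009]))]
scene wall_face [(0.66, [310, 233], array([0.598, 0.069, 0.011]))]
scene stop_grip [(0.8, [277, 238], array([ 0.595, -0.061,  0.084]))]
scene sign_hinge [(0.69, [323, 213], array([0.624, 0.083, 0.091]))]
scene sign_bar [(0.93, [354, 187], array([0.6  , 0.258, 0.064]))]
scene carton1_mid []
scene carton4_mid [(0.77, [281, 187], array([0.446, 0.116, 0.058]))]
scene vase [(0.75, [396, 182], array([0.645, 0.418, 0.017]))]
scene mug [(0.71, [116, 330], array([ 0.513, -0.477,  0.045]))]
top rack [(0.93, [268, 196], array([0.577, 0.025, 0.008]))]
top wall_face [(0.73, [317, 239], array([ 0.425, -0.132,  0.07 ])), (0.59, [256, 189], array([0.598, 0.067, 0.011])), (0.5, [234, 188], array([0.596, 0.137, 0.039]))]
top stop_grip [(0.64, [294, 189], array([ 0.582, -0.057,  0.101])), (0.47, [233, 188], array([0.595, 0.141, 0.041]))]
top sign_hinge [(0.62, [234, 188], array([0.596, 0.139, 0.039]))]
top sign_bar [(0.73, [268, 196], array([0.575, 0.026, 0.009])), (0.68, [288, 188], array([ 0.586, -0.039,  0.101])), (0.66, [195, 184], array
[... 425 characters left out ...]
-03],
       [-9.88793108e-01, -3.33849082e-03, -1.49254966e-01,
         5.36168659e-01],
       [ 1.49284133e-01, -1.16543435e-02, -9.88725657e-01,
         1.56453992e+00],
       [ 0.00000000e+00,  0.00000000e+00,  0.00000000e+00,
         1.00000000e+00]])} {'vertical_fov': 65.70646984690485, 'cx': 271.1049876371091, 'cy': 207.50064892284175, 'mount': array([[ 9.99999746e-01,  5.80014849e-04, -4.15361728e-04,
         6.91848890e-04],
       [-4.69738490e-04,  9.73534719e-01,  2.28538684e-01,
        -6.64248911e-02],
       [ 5.36924894e-04, -2.28538431e-01,  9.73534744e-01,
        -1.78836593e-01],
       [ 0.00000000e+00,  0.00000000e+00,  0.00000000e+00,
         1.00000000e+00]])}
```

View pics/scene0.png

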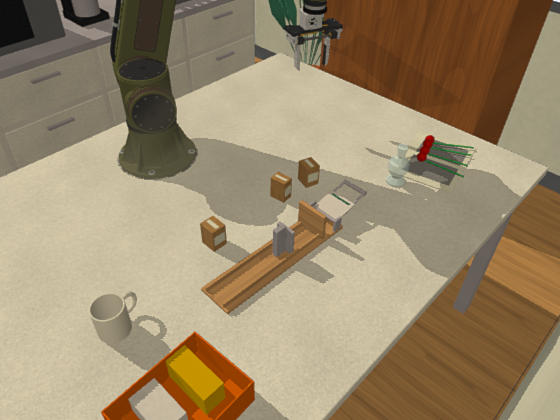

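View pics/top0.png

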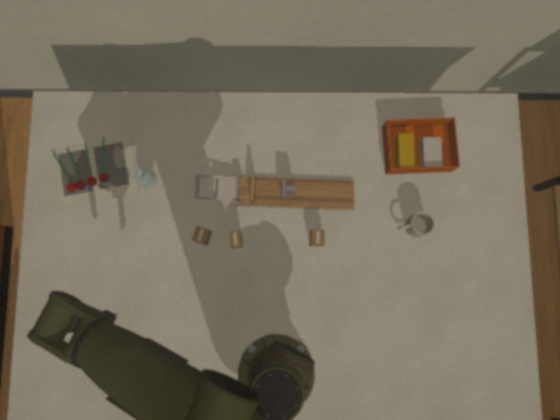

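Three cartons show: scene (281,187), (309,172), (213,233); top (236,239), (202,236), (317,238). The rack runs along world y with the sign flat on its +y end. Next come the poses from depth.

Run:
```python
from h import *
top=cloud("top",np.load("top0.npy")); sc=cloud("scene",np.load("scene0.npy"))
def rect(P):
    (c,s,a)=cv2.minAreaRect(P[:,:2].astype(np.float32)*1000); return np.round(c,1),np.round(s,1),round(a,1),len(P)
for nm,C in(("top",top),("scene",sc)):
    Z=C[...,2]; X=C[...,0];Y=C[...,1]
    m=((Z>.055)&(Z<.08)&(X>.3)&(X<.53)&(Y>-.35)&(Y<.36)).astype(np.uint8)
    n,l,st,_=cv2.connectedComponentsWithStats(m)
    for i in range(1,n):
        if st[i,4]>40: P=C[l==i]; print(nm,"carton?",rect(P),np.median(P[:,2]).round(3),"tilted/high" )
    for lab,lo,hi,y0,y1 in(("wall",.08,.096,.04,.14),("stop",.08,.115,-.2,.04),("lips",.018,.028,-.3,.2),("plate",.006,.028,-.3,.2),("sign",.03,.06,.11,.32)):
        k=(Z>lo)&(Z<hi)&(X>.5)&(X<.68)&(Y>y0)&(Y<y1); P=C[k]
        if len(P)>3: print(nm,lab,rect(P),P.min(0).round(3),P.max(0).round(3))
```

```text
top carton? (array([438.1, 241.1]), array([45.5, 50. ]), 73.0, 225) 0.068 tilted/high
top carton? (array([426.2, 130.2]), array([50., 36.]), 6.3, 181) 0.069 tilted/high
top carton? (array([ 430.9, -133.6]), array([42. , 49.1]), 89.0, 218) 0.069 tilted/high
top wall (array([589.8,  75.8]), array([87.6, 10.2]), 0.4, 101) [0.546 0.07  0.08 ] [0.634 0.081 0.096]
top stop (array([586.6, -42. ]), array([43.4, 53.6]), 85.7, 115) [ 0.561 -0.064  0.08 ] [ 0.615 -0.019  0.108]
top lips (array([585.9, -63.9]), array([395.6,  94.2]), 88.9, 321) [ 0.537 -0.262  0.018] [0.637 0.133 0.028]
top plate (array([590.4, -49.7]), array([178.6, 494.2]), 0.2, 2689) [ 0.5   -0.297  0.006] [0.68  0.197 0.028]
top sign (array([595.1, 189.6]), array([145.7, 100.5]), 88.1, 746) [0.543 0.115 0.031] [0.643 0.262 0.06 ]
scene carton? (array([439.7, 242.1]), array([49. , 55.5]), 72.4, 243) 0.07 tilted/high
scene carton? (array([429.1, 130.9]), array([51.8, 41.1]), 4.3, 225) 0.07 tilted/high
scene carton? (array([ 433. , -132.3]), array([47.5, 54.5]), 88.6, 343) 0.071 tilted/high
scene wall (array([593.2,  77.2]), array([15.5, 90.1]), 87.7, 181) [0.548 0.068 0.08 ] [0.638 0.087 0.095]
scene stop (array([588.3, -39.4]), array([47.1, 57.9]), 89.2, 216) [ 0.56  -0.063  0.08 ] [ 0.617 -0.015  0.106]
scene lips (array([585.2, -56.4]), array([409.8,  93.1]), 85.6, 784) [ 0.545 -0.26   0.018] [0.645 0.145 0.028]
scene plate (array([592.7, -37.1]), array([172.9, 455.7]), 0.6, 3918) [ 0.505 -0.265  0.006] [0.679 0.192 0.028]
scene sign (array([596.4, 189.1]), array([144.3, 101.3]), 89.0, 837) [0.545 0.116 0.031] [0.646 0.262 0.06 ]
```

```bash
python3 -m inch '[0,0,0,0,0,0.1744,1,0,0,0,0,0,0.1744,1,0,0,0,0,0,0.1744,1,0,0,0,0,0,0.1744,1,0,0,0,0,0,0.1744,1,0,0,0,0,0,0.1744,1,0,0,0,0,0,0.1744,1,3.335,4.51,0,0,0,0,1,3.335,4.51,0,0,0,0,1,3.335,4.51,0,0,0,0,1,3.335,4.51,0,0,0,0,1,3.335,4.51,0,0,0,0,1,3.335,4.51,0,0,0,0,1,3.335,4.51,0,0,0,0,1,3.335,4.51,0,0,0,0,1,3.335,4.51,0,0,0,0,1,3.335,4.51,0,0,0,0,1,3.335,4.51,0,0,0,0,1,3.335,4.51,0,0,0,0,1]' 30
cat >> h.py <<'E'
def wcloud(d,pos,Rm):
    "wrist fisheye depth picture -> world points"
    p=ctrl.camera_params("wrist"); f=210/np.tan(np.radians(p["vertical_fov"]/2)); v,u=np.mgrid[:420,:560]
    a=(u-p["cx"])/f; b=(v-p["cy"])/f; t=np.hypot(a,b)+1e-9; k=np.tan(t)/t
    c=np.stack([a*k*d,b*k*d,d],-1); M=p["mount"]
    return (c@M[:3,:3].T+M[:3,3])@Rm.T+pos
def box(P,s=1000): return [np.round(x,1) for x in cv2.minAreaRect(P[:,:2].astype(np.float32)*s)]
E
python3 - <<'E'
from h import *
pos,Rm=pose(); im,d=snap("wrist","w1"); C=wcloud(d,pos,Rm); np.save("w1c.npy",C)
X,Y,Z=C[...,0],C[...,1],C[...,2]; ok=d>0
for lab,lo,hi,y0,y1 in(("rib",.097,.108,-.2,.04),("plate+rib",.083,.108,-.2,.04),("wall",.084,.096,.04,.14),("lips",.02,.028,-.3,.06)):
    k=ok&(Z>lo)&(Z<hi)&(X>.5)&(X<.68)&(Y>y0)&(Y<y1); P=C[k]
    if len(P)>3: print(lab,box(P),np.percentile(P,1,axis=0).round(4),np.percentile(P,99,axis=0).round(4))
print(pos)
E
```

```text
time_s: 3.52
ee_pos: [0.5884, -0.0467, 0.2055]
eef_rot: [-3.142, -0.0, -0.035]
force: [0.6, 1.2, 0.5]
grip_width: 0.094
rib [array([588.6, -44. ]), array([33.3, 15.5]), np.float64(88.0)] [ 0.5806 -0.0603  0.0987] [ 0.5965 -0.0274  0.1025]
plate+rib [array([588.3, -38.9]), array([43.5, 53.5]), np.float64(88.1)] [ 0.563  -0.06    0.0871] [ 0.6146 -0.0168  0.1023]
wall [array([592.4,  78.3]), array([12.6, 89.1]), np.float64(88.1)] [0.549  0.0714 0.0861] [0.6357 0.0851 0.0912]
lips [array([586.3, -99.3]), array([320.5,  71. ]), np.float64(88.0)] [ 0.5483 -0.2548  0.0209] [0.6255 0.0574 0.0256]
[ 0.58843942 -0.04674421  0.20551804]
```

View pics/w1.png

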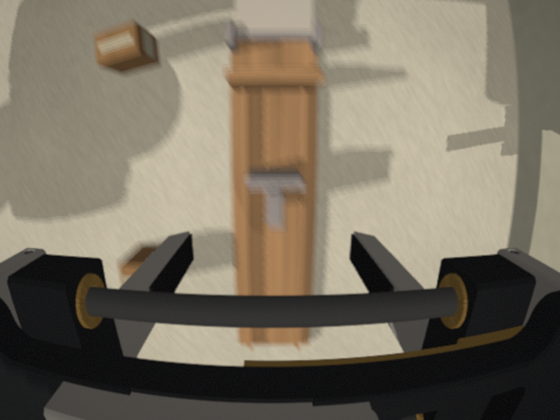

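The wrist picture shows the rack end-on with the stop's T at (275,195), wall at (275,75), and a carton at (127,47). The depth fits agree on a rack yaw of -0.034 and a room of about 89 mm. I grip the rib and draw it back.

```bash
python3 -m inch '[0,-0.27,3.6,0,0,0,1,0,0,3.6,0,0,0,1,0,0,3.6,0,0,0,1,0,0,3.7,0,0,0,1,0,0,0,0,0,0,0.1,0,0,0,0,0,0,0.1,0,0,0,0,0,0,0.1,0,0,0,0,0,0,0.1,0,0,0,0,0,0,0.1,0,0,0,0,0,0,0.1]' 30 
python3 -m inch '[0,1,0,0,0,0,0,0,1.5,0,0,0,0,0,0,1.8,0,0,0,0,0,0,1.8,0,0,0,0,0,0,1.8,0,0,0,0,0,0,1.8,0,0,0,0,0,0,1.8,0,0,0,0,0,0,1.8,0,0,0,0,0,0,1.5,0,0,0,0,0,0,1,0,0,0,0,0,0,0,0,0,0,0,0]' 30
```

```text
time_s: 4.82
ee_pos: [0.5877, -0.0423, 0.0606]
eef_rot: [3.142, -0.0, -0.035]
force: [-0.4, -1.1, -0.2]
grip_width: 0.0377
time_s: 6.2
ee_pos: [0.5831, -0.2021, 0.0606]
eef_rot: [3.141, -0.003, -0.036]
force: [10.6, -2.1, -5.7]
grip_width: 0.015
```

```bash
python3 -m inch '[0,0,0,0,0,0,1,0,0,0,0,0,0,1,0,0,0,0,0,0,1,0,0,0,0,0,0,1,0,0,-3,0,0,0,1,0,0,-5,0,0,0,1,0,0,-6,0,0,0,1,-5.1,-2.12,0,0,0,0,1,-5.1,-2.12,0,0,0,0,1,-5.1,-2.12,0,0,0,0,1,0,0,0,0,0,0,1,0,0,0,0,0,0,1]'
cat >> h.py <<'E'
def look(tag):
    pos,Rm=pose(); im,d=snap("wrist",tag); C=wcloud(d,pos,Rm); C[d<=0]=np.nan
    X,Y,Z=C[...,0],C[...,1],C[...,2]; print("tcp",pos.round(4))
    m=((Z>.06)&(Z<.076)&(X>.3)&(X<.53)&(Y>-.4)&(Y<.4)).astype(np.uint8)
    n,l,st,_=cv2.connectedComponentsWithStats(m)
    for i in range(1,n):
        if st[i,4]>150: print("carton",box(C[l==i]),st[i,4])
    for lab,lo,hi,y0,y1 in(("rib",.097,.108,-.28,.06),("stop",.083,.108,-.28,.06),("wall",.084,.096,.06,.14),("row",.072,.083,-.25,.08)):
        P=C[(Z>lo)&(Z<hi)&(X>.54)&(X<.64)&(Y>y0)&(Y<y1)]
        if len(P)>30: print(lab,box(P),np.percentile(P,1,axis=0).round(4),np.percentile(P,99,axis=0).round(4))
    return C
def topcartons(tag):
    im,d=snap("top",tag); C=cloud("top",d); X,Y,Z=np.moveaxis(C,-1,0)
    m=((Z>.055)&(Z<.08)&(X>.28)&(X<.53)&(Y>-.35)&(Y<.36)).astype(np.uint8); n,l,st,_=cv2.connectedComponentsWithStats(m)
    for i in range(1,n):
        if st[i,4]>60: print("top carton",box(C[l==i]),st[i,4])
E
python3 - <<'E'
from h import *
look("w2")
E
```

```text
time_s: 7.7
ee_pos: [0.4321, -0.1316, 0.201]
eef_rot: [3.141, -0.001, -0.035]
force: [-0.1, -1.4, -0.4]
grip_width: 0.0942
tcp [ 0.4321 -0.1316  0.201 ]
carton [array([ 432.5, -131.9]), array([44.1, 50.4]), np.float64(88.5)] 2315
rib [array([ 583.1, -177.8]), array([34.3, 16.5]), np.float64(87.6)] [ 0.5748 -0.1941  0.0976] [ 0.5908 -0.1608  0.1024]
stop [array([ 583.5, -172.8]), array([44.4, 54.8]), np.float64(87.4)] [ 0.5575 -0.1934  0.0833] [ 0.6095 -0.1504  0.1021]
wall [array([609.8,  72.2]), array([54.1,  9.3]), np.float64(7.8)] [0.5877 0.0709 0.0841] [0.6359 0.0797 0.0905]
row [array([593.9, -60.6]), array([268.2,  78.4]), np.float64(88.6)] [ 0.557  -0.1928  0.0721] [0.6339 0.0738 0.0829]
```

```bash
python3 -m inch '[0,0,4,0,0,0,1,0,0,5,0,0,0,1,0,0,5,0,0,0,1,0,0,2.5,0,0,0,1,0,0,1.4,0,0,0,1,0,0,0,0,0,0,0,0,0,0,0,0,0,0,0,0,0,0,0,0,0,0,0,0,0,0,0,0,0,0,0,0,0,0,0,0,0,0,0,0,0,0,0,0,0,0,0,0,0]' 25
python3 -m inch '[0,0,-1,0,0,0,0,0,0,-2.5,0,0,0,0,0,0,-4,0,0,0,0,0,0,-3.5,0,0,0,0,0,0,0,0,0,0,0]'
```

```text
time_s: 9.25
ee_pos: [0.4318, -0.1315, 0.0219]
eef_rot: [3.141, -0.001, -0.035]
force: [0.1, 0.4, 6.8]
grip_width: 0.0498
time_s: 9.88
ee_pos: [0.4323, -0.1317, 0.1337]
eef_rot: [3.14, -0.004, -0.035]
force: [0.6, 0.5, -1.4]
grip_width: 0.0499
```

```bash
python3 -m inch '[1.5,-1.8,0,0,0,0,0,2.8,-3.4,0,0,0,0,0,2.8,-3.4,0,0,0,0,0,2.8,-3.4,0,0,0,0,0,2.8,-3.4,0,0,0,0,0,2.56,-3.07,0,0,0,0,0,0,0,0,0,0,0,0,0,0,0,0,0,0,0]'
python3 - <<'E'
from h import *
look("w3"); topcartons("t3")
E
```

```text
time_s: 10.88
ee_pos: [0.5896, 0.0476, 0.1301]
eef_rot: [3.141, 0.002, -0.035]
force: [0.0, -0.2, -2.4]
grip_width: 0.0499
tcp [0.5896 0.0476 0.1301]
carton [array([436.9, 235.1]), array([26.5, 51.7]), np.float64(72.5)] 1344
carton [array([428., 133.]), array([51.9, 36.6]), np.float64(6.9)] 2264
wall [array([592.4,  78.5]), array([12.4, 89.7]), np.float64(88.1)] [0.5488 0.0727 0.087 ] [0.6359 0.0855 0.0912]
top carton [array([438.1, 240.9]), array([44.9, 49.9]), np.float64(72.6)] 227
```

View pics/w3.png

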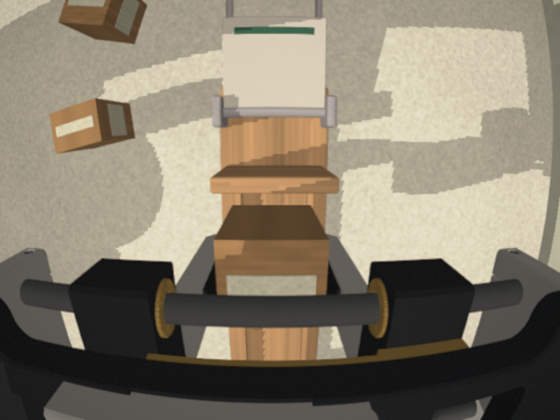

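The carton hangs straight in the jaws at (270,240), just in front of the wall at (275,180), and centred in the channel. Now I lower it and release.

```bash
python3 -m inch '[0.15,0,2,0,0,0,0,0,0,3,0,0,0,0,0,0,3,0,0,0,0,0,0,1.2,0,0,0,0,0,0,0.5,0,0,0,0,0,0,0,0,0,0,0]'
python3 -m inch '[0,0,0,0,0,0,0.7,0,0,0,0,0,0,0.7,0,0,0,0,0,0,0.7,0,0,-2,0,0,0,0.7,0,0,-5,0,0,0,0.7,0,0,-6,0,0,0,0.7,0,0,-4,0,0,0,1,0,0,0,0,0,0,1]'
python3 - <<'E'
from h import *
look("w4"); topcartons("t4")
E
```

```text
time_s: 11.72
ee_pos: [0.5922, 0.0477, 0.0352]
eef_rot: [-3.142, -0.001, -0.035]
force: [-0.1, 0.2, -1.7]
grip_width: 0.05
time_s: 12.72
ee_pos: [0.593, 0.0479, 0.2079]
eef_rot: [-3.141, -0.006, -0.035]
force: [0.2, -0.3, 0.2]
grip_width: 0.0826
tcp [0.593  0.0479 0.2079]
carton [array([439.4, 244. ]), array([45.2, 52.4]), np.float64(72.4)] 1732
carton [array([428.1, 132.9]), array([51.4, 36.6]), np.float64(7.2)] 1514
wall [array([592.4,  78.5]), array([12.5, 89.6]), np.float64(88.0)] [0.5488 0.0715 0.0849] [0.636  0.0855 0.091 ]
row [array([592. ,  47.2]), array([44.1, 50.4]), np.float64(87.7)] [0.5671 0.0257 0.0762] [0.6166 0.0691 0.0815]
top carton [array([438.2, 241.2]), array([45.2, 50.3]), np.float64(72.3)] 229
```

```bash
python3 -m inch '[-3.22,-3.77,0,0,0,0,1,-3.22,-3.77,0,0,0,0,1,-3.22,-3.77,0,0,0,0,1,-3.22,-3.77,0,0,0,0,1,-3.22,-3.77,0,0,0,0,1,0,0,2,0,0,0.136,1,0,0,2,0,0,0.136,1,0,0,0,0,0,0,1,0,0,0,0,0,0,1]'
python3 - <<'E'
from h import *
look("w5"); topcartons("t5")
E
```

```text
time_s: 13.95
ee_pos: [0.4376, 0.2418, 0.1645]
eef_rot: [3.141, 0.0, -0.304]
force: [0.9, -0.8, 0.8]
grip_width: 0.0937
tcp [0.4376 0.2418 0.1645]
carton [array([439.4, 244.2]), array([43.7, 50.7]), np.float64(72.8)] 2910
carton [array([416.1, 115.3]), array([12.4, 30. ]), np.float64(72.1)] 165
top carton [array([426.2, 130.2]), array([50.1, 36.1]), np.float64(7.1)] 181
```

```bash
python3 -m inch '[0.1,-0.28,4,0,0,0,1,0,0,5,0,0,0,1,0,0,3.2,0,0,0,1,0,0,2.05,0,0,0,1,0,0,0,0,0,0,0,0,0,0,0,0,0,0,0,0,0,0,0,0,0,0,0,0,0,0,0,0,0,0,0,0,0,0,0,0,0,0,0,0,0,0,0,0,0,0,0,0,0]' 25
python3 -m inch '[0,0,-1,0,0,0,0,0,0,-2.5,0,0,0,0,0,0,-4,0,0,0,0,0,0,-3.5,0,0,0,0,0,0,0,0,0,-0.135,0,0,0,0,0,0,-0.135,0,0,0,0,0,0,0,0]'
```

```text
time_s: 15.42
ee_pos: [0.4396, 0.2443, 0.0224]
eef_rot: [-3.141, -0.001, -0.307]
force: [-0.3, -1.0, 5.0]
grip_width: 0.0501
time_s: 16.3
ee_pos: [0.4392, 0.2442, 0.1322]
eef_rot: [3.142, 0.0, -0.038]
force: [-0.5, -0.8, -1.5]
grip_width: 0.0499
```

```bash
python3 -m inch '[1.2,1.8,0,0,0,0,0,2.6,3.9,0,0,0,0,0,2.6,3.9,0,0,0,0,0,2.6,3.9,0,0,0,0,0,2.6,3.9,0,0,0,0,0,2.6,3.9,0,0,0,0,0,1.77,2.53,0,0,0,-0.003,0,0,0,0,0,0,0,0,0,0,0,0,0,0,0]'
python3 - <<'E'
from h import *
look("w6"); topcartons("t6")
E
```

```text
time_s: 17.42
ee_pos: [0.5898, 0.0007, 0.1318]
eef_rot: [-3.141, 0.001, -0.036]
force: [0.0, 0.6, -1.0]
grip_width: 0.0497
tcp [0.5898 0.0007 0.1318]
carton [array([428.3, 132.9]), array([51.8, 37. ]), np.float64(6.8)] 2223
wall [array([592.6,  78.5]), array([12.1, 90.2]), np.float64(88.5)] [0.549  0.0723 0.0871] [0.636  0.0848 0.091 ]
row [array([595.3,  48.9]), array([47.8, 76.8]), np.float64(88.1)] [0.5675 0.0253 0.0781] [0.6168 0.0722 0.0816]
top carton [array([426.6, 130. ]), array([49.9, 35.5]), np.float64(7.2)] 180
```

View pics/w6.png

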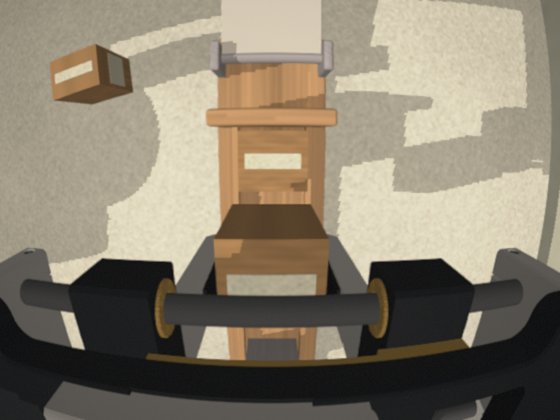

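Carton 1 stands in the row at (272,160) against the wall. The second hangs straight at (270,240), and the last one is on the table at (92,75). I lower the second.

```bash
python3 -m inch '[0,0,2,0,0,0,0,0,0,3,0,0,0,0,0,0,3,0,0,0,0,0,0,1.4,0,0,0,0,0,0,0.5,0,0,0,0,0,0,0,0,0,0,0]'
python3 -m inch '[0,0,0,0,0,0,0.7,0,0,0,0,0,0,0.7,0,0,0,0,0,0,0.7,0,0,-2,0,0,0,0.7,0,0,-5,0,0,0,0.7,0,0,-6,0,0,0,0.7,0,0,-4,0,0,0,1,0,0,0,0,0,0,1]'
python3 - <<'E'
from h import *
look("w7"); topcartons("t7")
E
```

```text
time_s: 18.27
ee_pos: [0.5905, 0.0004, 0.0336]
eef_rot: [-3.142, -0.001, -0.034]
force: [-0.4, -0.1, -1.5]
grip_width: 0.0498
time_s: 19.27
ee_pos: [0.5913, 0.0002, 0.2064]
eef_rot: [3.141, -0.006, -0.034]
force: [1.7, 0.6, -0.9]
grip_width: 0.0823
tcp [5.913e-01 2.000e-04 2.064e-01]
carton [array([428.1, 132.8]), array([51.2, 37. ]), np.float64(6.9)] 1540
rib [array([ 583.7, -166.5]), array([12.1, 15.5]), np.float64(88.3)] [ 0.5759 -0.1718  0.0973] [ 0.5915 -0.1605  0.1027]
stop [array([ 584. , -161.4]), array([22.6, 53.5]), np.float64(87.1)] [ 0.5586 -0.1708  0.0833] [ 0.6108 -0.1502  0.1021]
wall [array([592.4,  78.4]), array([11.6, 89.5]), np.float64(88.1)] [0.5488 0.0718 0.0871] [0.6359 0.085  0.091 ]
row [array([589.5, -42.2]), array([221.2,  53.9]), np.float64(87.6)] [ 0.5653 -0.1521  0.0738] [0.6161 0.0677 0.0819]
top carton [array([426.3, 130.1]), array([49.5, 36.5]), np.float64(6.6)] 178
```

```bash
python3 -m inch '[-4.19,-3.18,0,0,0,0,1,-4.19,-3.18,0,0,0,0,1,-4.19,-3.18,0,0,0,0,1,-4.19,-3.18,0,0,0,0,1,0,0,3,0,0,-0.154,1,0,0,1,0,0,0,1,0,0,0,0,0,0,1,0,0,0,0,0,0,1]'
python3 - <<'E'
from h import *
look("w8"); topcartons("t8")
E
```

```text
time_s: 20.38
ee_pos: [0.4275, 0.1327, 0.1633]
eef_rot: [-3.142, -0.0, 0.118]
force: [-0.2, 1.0, 0.1]
grip_width: 0.0942
tcp [0.4275 0.1327 0.1633]
carton [array([427.8, 133.4]), array([50.6, 35.8]), np.float64(6.7)] 2441
wall [array([582.2,  82.4]), array([ 7. , 22.9]), np.float64(88.3)] [0.5714 0.0791 0.0842] [0.5932 0.0857 0.0909]
row [array([569.1,   6.1]), array([21. , 28.3]), np.float64(22.8)] [ 0.5647 -0.0089  0.0724] [0.5831 0.0199 0.0814]
```

```bash
python3 -m inch '[0,-0.07,4,0,0,0,1,0,0,5,0,0,0,1,0,0,3.1,0,0,0,1,0,0,2.05,0,0,0,1,0,0,0,0,0,0,0,0,0,0,0,0,0,0,0,0,0,0,0,0,0,0,0,0,0,0,0,0,0,0,0,0,0,0,0,0,0,0,0,0,0,0,0,0,0,0,0,0,0]' 25
python3 -m inch '[0,0,-1,0,0,0,0,0,0,-2.5,0,0,0,0,0,0,-4,0,0,0,0,0,0,-3.5,0,0,0,0,0,0,0,0,0,0.155,0,0,0,0,0,0,0,0]'
```

```text
time_s: 21.85
ee_pos: [0.4272, 0.1338, 0.0219]
eef_rot: [-3.141, -0.001, 0.12]
force: [0.1, 0.3, 5.9]
grip_width: 0.0496
time_s: 22.6
ee_pos: [0.4267, 0.1337, 0.1318]
eef_rot: [-3.142, -0.0, -0.034]
force: [-0.5, -0.1, -2.2]
grip_width: 0.05
```

```bash
python3 -m inch '[1.5,1.5,0,0,0,0,0,3.4,3.5,0,0,0,0,0,3.4,3.5,0,0,0,0,0,3.4,3.5,0,0,0,0,0,3.4,3.5,0,0,0,0,0,1.64,1.7,0,0,0,0,0,0,0,0,0,0,0,0,0,0,0,0,0,0,0]'
python3 - <<'E'
from h import *
look("w9"); topcartons("t9")
E
```

```text
time_s: 23.6
ee_pos: [0.5876, -0.0435, 0.131]
eef_rot: [-3.141, 0.001, -0.033]
force: [-0.8, 1.4, -1.3]
grip_width: 0.0499
tcp [ 0.5876 -0.0435  0.131 ]
stop [array([ 584.7, -156.7]), array([13.2, 54. ]), np.float64(87.7)] [ 0.5583 -0.1618  0.0833] [ 0.6106 -0.15    0.0903]
wall [array([592.5,  78.2]), array([12.4, 89.7]), np.float64(88.0)] [0.5489 0.0715 0.0847] [0.6359 0.0846 0.0911]
row [array([588.2, -39.7]), array([226. ,  88.2]), np.float64(88.1)] [ 0.5622 -0.1519  0.0734] [0.6169 0.0733 0.082 ]
```

View pics/w9.png

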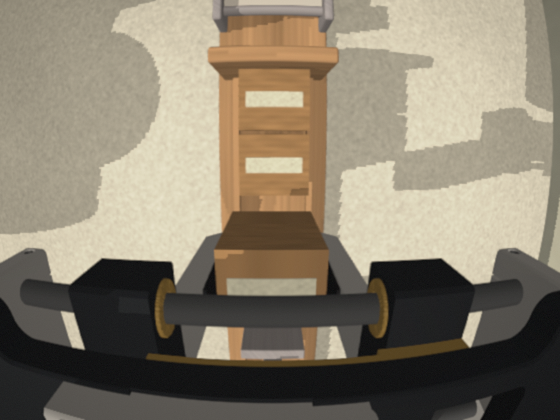

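Two cartons stand in line, their labels at (273,98) and (273,165). The third hangs level at (270,240). I lower and release it, then go on towards the stop.

```bash
python3 -m inch '[0.06,0,2,0,0,0,0,0,0,3,0,0,0,0,0,0,3,0,0,0,0,0,0,1.3,0,0,0,0,0,0,0.5,0,0,0,0,0,0,0,0,0,0,0]'
python3 -m inch '[0,0,0,0,0,0,0.7,0,0,0,0,0,0,0.7,0,0,0,0,0,0,0.7,0,0,-2,0,0,0,0.7,0,0,-5,0,0,0,0.7,0,0,-6,0,0,0,0.7,-0.15,4.5,0,0,0,0,1,-0.15,4.5,0,0,0,0,1,-0.15,4.5,0,0,0,0,1,0,0,0,0,0,0,1,0,0,0,0,0,0,1]'
python3 - <<'E'
from h import *
look("w10"); topcartons("t10"); snap("scene","s10")
E
```

```text
time_s: 24.45
ee_pos: [0.5892, -0.0439, 0.0342]
eef_rot: [3.141, -0.001, -0.035]
force: [0.5, 0.6, -1.1]
grip_width: 0.05
time_s: 25.82
ee_pos: [0.5796, -0.1783, 0.1635]
eef_rot: [-3.141, 0.0, -0.035]
force: [0.2, 0.1, -0.7]
grip_width: 0.0941
tcp [ 0.5796 -0.1783  0.1635]
rib [array([ 584.1, -177.8]), array([33.4, 15.8]), np.float64(87.8)] [ 0.5759 -0.1939  0.0986] [ 0.5918 -0.1615  0.1025]
stop [array([ 584. , -172.9]), array([43.2, 53.4]), np.float64(88.3)] [ 0.5586 -0.1936  0.0838] [ 0.6102 -0.1509  0.1023]
row [array([586.6, -80.4]), array([165.9,  52.6]), np.float64(88.1)] [ 0.5644 -0.1518  0.0728] [0.6139 0.0012 0.0816]
```

View pics/s10.png

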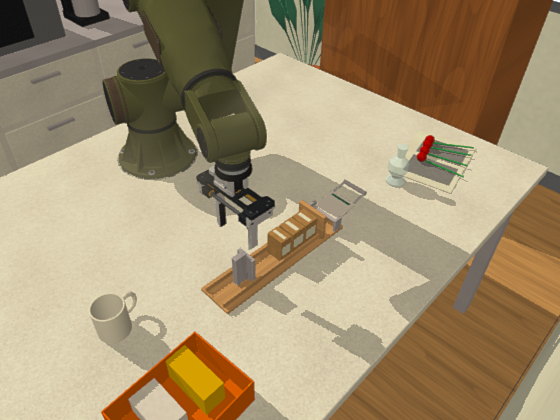

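Three cartons stand in the rack at (295,237), and nothing else is on the table to place. Now I grip the stop's rib and push up.

```bash
python3 -m inch '[0.45,-0.07,3,0,0,0,1,0,0,3,0,0,0,1,0,0,3,0,0,0,1,0,0,1.15,0,0,0,1,0,0,0,0,0,0,0,0,0,0,0,0,0,0,0,0,0,0,0,0,0,0,0,0,0,0,0,0,0,0,0,0,0,0,0,0,0,0,0,0,0,0,0,0,0,0,0,0,0,0,0,0,0,0,0,0,0,0,0,0,0,0,0,0,0,0,0,0,0]' 40
python3 -m inch '[0,-0.5,0,0,0,0,0,0,-1,0,0,0,0,0,0,-1.2,0,0,0,0,0,0,-1.2,0,0,0,0,0,0,-1.2,0,0,0,0,0,0,-1.2,0,0,0,0,0,0,-1,0,0,0,0,0,0,-0.7,0,0,0,0,0,0,-0.4,0,0,0,0,0,0,-0.3,0,0,0,0,0,0,-0.2,0,0,0,0,0,0,-0.2,0,0,0,0,0,0,-0.2,0,0,0,0,0,0,0,0,0,0,0,0]'
```

```text
time_s: 27.72
ee_pos: [0.5829, -0.0858, 0.1635]
eef_rot: [3.142, -0.0, -0.035]
force: [0.4, -0.3, -0.1]
grip_width: 0.0003$: bad value
```

The first call was refused (miscounted row), so the push ran empty-handed above everything and did no harm. I go back and redo it.

```bash
python3 -m inch '[0,4,0,0,0,0,1,0.44,5.2,0,0,0,0,1,0,0,0,0,0,0,1,0,0,0,0,0,0,1,0,0,0,0,0,0,1,0,0,0,0,0,0,1,0,0,0,0,0,0,1,0,0,0,0,0,0,1,0,0,0,0,0,0,1,0,0,0,0,0,0,1]' 40
```

```text
time_s: 28.98
ee_pos: [0.584, -0.178, 0.1634]
eef_rot: [-3.142, 0.0, -0.035]
force: [-0.4, 1.3, -0.6]
grip_width: 0.0934
```

```bash
python3 -m inch '[0,0,3,0,0,0,1,0,0,3,0,0,0,1,0,0,3,0,0,0,1,0,0,1.15,0,0,0,1,0,0,0,0,0,0,0,0,0,0,0,0,0,0,0,0,0,0,0,0,0,0,0,0,0,0,0,0,0,0,0,0,0,0,0,0,0,0,0,0,0,0,0,0,0,0,0,0,0,0,0,0,0,0,0,0,0,0,0,0,0,0,0,0,0,0,0,0,0,0,0,0,0,0,0,0,0]' 40
```

```text
time_s: 30.85
ee_pos: [0.584, -0.1779, 0.0619]
eef_rot: [-3.142, 0.0, -0.035]
force: [-1.8, -0.0, 0.2]
grip_width: 0.0155
```

```bash
python3 -m inch '[0,-0.5,0,0,0,0,0,0,-1,0,0,0,0,0,0,-1.2,0,0,0,0,0,0,-1.2,0,0,0,0,0,0,-1.2,0,0,0,0,0,0,-1.2,0,0,0,0,0,0,-1,0,0,0,0,0,0,-0.7,0,0,0,0,0,0,-0.4,0,0,0,0,0,0,-0.3,0,0,0,0,0,0,-0.2,0,0,0,0,0,0,-0.2,0,0,0,0,0,0,-0.2,0,0,0,0,0,0,0,0,0,0,0,0]'
python3 -m inch '[0,-0.15,0,0,0,0,0,0,-0.15,0,0,0,0,0,0,-0.1,0,0,0,0,0,0,-0.1,0,0,0,0,0,0,0,0,0,0,0,0]'
```

```text
time_s: 32.6
ee_pos: [0.5872, -0.085, 0.0619]
eef_rot: [-3.142, 0.0, -0.035]
force: [-4.2, -1.7, 1.3]
grip_width: 0.0158
time_s: 33.22
ee_pos: [0.5873, -0.0805, 0.062]
eef_rot: [3.141, 0.0, -0.035]
force: [-4.4, -5.0, 1.2]
grip_width: 0.0159
```

```bash
python3 -m inch '[0,-0.1,0,0,0,0,0,0,0,0,0,0,0,0]'; python3 -m inch '[0,-0.1,0,0,0,0,0,0,0,0,0,0,0,0]'; python3 -m inch '[0,-0.1,0,0,0,0,0,0,0,0,0,0,0,0]'
```

```text
time_s: 33.48
ee_pos: [0.5874, -0.0795, 0.0619]
eef_rot: [3.141, 0.0, -0.035]
force: [-4.6, -5.5, 1.3]
grip_width: 0.0162
time_s: 33.72
ee_pos: [0.5874, -0.0785, 0.0619]
eef_rot: [3.141, 0.0, -0.035]
force: [-5.6, -4.3, -0.4]
grip_width: 0.0153
time_s: 33.98
ee_pos: [0.5874, -0.0779, 0.0619]
eef_rot: [3.141, 0.0, -0.035]
force: [-5.3, -8.3, -0.0]
grip_width: 0.0161
```

```bash
python3 -m inch '[0,-0.1,0,0,0,0,0,0,0,0,0,0,0,0]'; python3 -m inch '[0,-0.1,0,0,0,0,0,0,0,0,0,0,0,0]'
python3 - <<'E'
from h import *
C=look("w11"); snap("scene","s11")
E
```

```text
time_s: 34.22
ee_pos: [0.5874, -0.0779, 0.0619]
eef_rot: [3.139, 0.0, -0.036]
force: [-5.3, -15.4, 0.5]
grip_width: 0.0155
time_s: 34.48
ee_pos: [0.5874, -0.0778, 0.0619]
eef_rot: [3.138, 0.0, -0.036]
force: [-5.5, -22.3, -0.3]
grip_width: 0.0157
tcp [ 0.5874 -0.0778  0.0619]
rib [array([590. , -72.4]), array([34.8, 31.3]), np.float64(28.6)] [ 0.569  -0.0872  0.0974] [ 0.606  -0.0611  0.1076]
stop [array([587.6, -69.8]), array([37.7, 54. ]), np.float64(88.1)] [ 0.5626 -0.0866  0.0836] [ 0.6135 -0.0507  0.1071]
row [array([589.7,  -5.1]), array([128.7,  53.1]), np.float64(88.1)] [ 0.5656 -0.0669  0.0778] [0.6154 0.0575 0.0816]
```

View pics/w11.png

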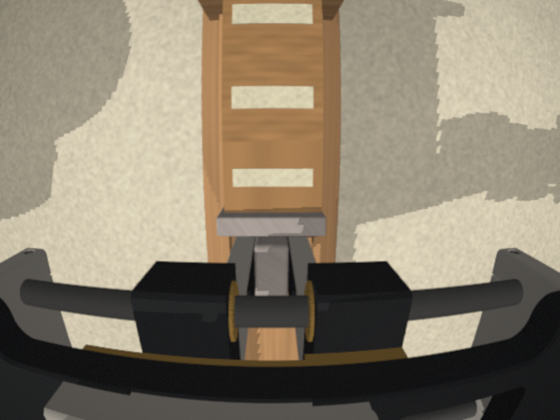

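The stop is snug: TCP halted at y = -0.0778 while the force rose to 22 N. The wrist picture shows the plate at (272,224) tight against the row, with no gaps between the labels at 12, 97 and 177. I release and rise, then turn towards the sign.

```bash
python3 -m inch '[0,0,0,0,0,0,0.6,0,0,0,0,0,0,0.6,0,0,0,0,0,0,0.6,0,0,0,0,0,0,0.6,0,0,0,0,0,0,0.6,0,0,-3,0,0,0,0.6,0,0,-5,0,0,0,0.6,0,0,-6,0,0,0,0.6,0,0,-4,0,0,0,0.6,0,0,0,0,0,0,0.6]'
python3 - <<'E'
from h import *
look("w12")
E
python3 -m inch '[0,0,0,0,0,-0.1747,0.6,0,0,0,0,0,-0.1747,0.6,0,0,0,0,0,-0.1747,0.6,0,0,0,0,0,-0.1747,0.6,0,0,0,0,0,-0.1747,0.6,0,0,0,0,0,-0.1747,0.6,0,0,0,0,0,-0.1747,0.6,0,0,0,0,0,-0.1747,0.6,0,0,0,0,0,-0.1747,0.6,5,0,0,0,0,0,0.43,6,0,0,0,0,0,0.43,6,0,0,0,0,0,0.43,6,0,0,0,0,0,0.43,6,0,0,0,0,0,0.43,3,0,0,0,0,0,0.43,0,0,0,0,0,0,0.43,0,0,0,0,0,0,0.43]'
python3 - <<'E'
from h import *
C=look("w13"); X,Y,Z=np.moveaxis(C,-1,0)
for a in(.14,.22,.245):
    P=C[(Z>.02)&(Z<.06)&(Y>a)&(Y<.3)&(X>.53)&(X<.67)]; print(a,box(P),np.percentile(P,[1,50,99],axis=0).round(4).tolist())
E
```

```text
time_s: 35.83
ee_pos: [0.5886, -0.0751, 0.2453]
eef_rot: [3.141, -0.006, -0.035]
force: [-0.2, 0.1, -1.6]
grip_width: 0.0562
tcp [ 0.5886 -0.0751  0.2453]
rib [array([587.3, -78.2]), array([33.6, 15.5]), np.float64(88.0)] [ 0.5793 -0.0947  0.0984] [ 0.5953 -0.0616  0.1029]
stop [array([587. , -73.3]), array([43.6, 54.4]), np.float64(87.8)] [ 0.5615 -0.0945  0.0875] [ 0.6136 -0.0512  0.1026]
wall [array([592.2,  77.9]), array([12.1, 88.6]), np.float64(87.9)] [0.5488 0.0711 0.0845] [0.6357 0.0842 0.0912]
row [array([590.2,  10.8]), array([125.3,  88.8]), np.float64(88.1)] [ 0.5654 -0.051   0.0777] [0.6164 0.0728 0.0817]
time_s: 38.0
ee_pos: [0.5982, 0.2439, 0.2408]
eef_rot: [-3.14, 0.001, 1.537]
force: [-0.9, -0.2, -0.5]
grip_width: 0.0406
tcp [0.5982 0.2439 0.2408]
rib [array([586.4, -77.9]), array([36.3, 15.7]), np.float64(87.5)] [ 0.579  -0.0937  0.0975] [ 0.5946 -0.0601  0.1025]
stop [array([603. , -23.2]), array([147.7,  53.6]), np.float64(65.1)] [ 0.5617 -0.0928  0.0833] [ 0.6138 -0.05    0.1024]
wall [array([592. ,  79.3]), array([13.5, 89.1]), np.float64(87.6)] [0.5484 0.073  0.0843] [0.6352 0.0862 0.0911]
row [array([589. , -12.4]), array([162. ,  54.4]), np.float64(88.4)] [ 0.5647 -0.0524  0.0747] [0.6159 0.0671 0.082 ]
0.14 [array([593.9, 203.9]), array([127.7, 100. ]), np.float64(90.0)] [[0.5489, 0.1408, 0.0382], [0.5934, 0.1803, 0.0468], [0.6375, 0.2523, 0.059]]
0.22 [array([597.9, 243.4]), array([47.1, 77.8]), np.float64(88.7)] [[0.5586, 0.2208, 0.0523], [0.5645, 0.2388, 0.0569], [0.6363, 0.2677, 0.0599]]
0.245 [array([598.1, 256.1]), array([22.3, 77.7]), np.float64(89.3)] [[0.5591, 0.2454, 0.0555], [0.5648, 0.2512, 0.0587], [0.6364, 0.2677, 0.06]]
```

View pics/w13.png

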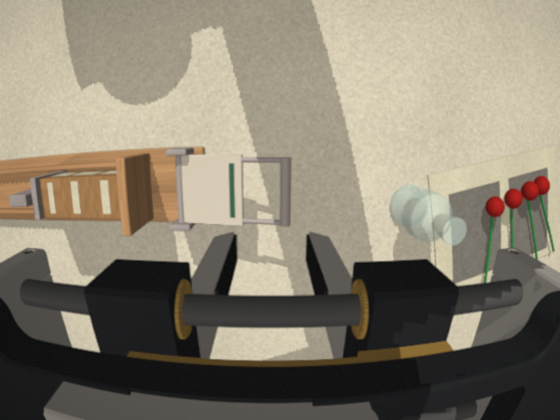

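The picture shows the sign nearly flat: board (210,190), bar (285,190), with the open gap between. Its depth puts the bar centre at z≈0.0535, y≈0.2613, so the sign stands at about 8°. I grip the round bar as a pivot with the jaws along the row.

```bash
python3 -m inch '[1.74,-0.08,0,0,0,0,0.43,0,0,5,0,0,0,0.43,0,0,5,0,0,0,0.43,0,0,5,0,0,0,0.43,0,0,3.5,0,0,0,0.43,0,0,2.1,0,0,0,0.43,0,0,0,0,0,0,0.43]' 12
python3 -m inch '[0,0,0,0,0,0,0,0,0,0,0,0,0,0,0,0,0,0,0,0,0,0,0,0,0,0,0,0,0,0,0,0,0,0,0,0,0,0,0,0,0,0]' 15
python3 - <<'E'
import numpy as np
t=np.radians(np.linspace(8.2,110,21)); y=13*np.cos(t); z=13*np.sin(t)
print([(round(a,2),round(-b,2)) for a,b in zip(np.diff(y),np.diff(z))])
E
```

```text
time_s: 38.92
ee_pos: [0.5978, 0.2622, 0.0351]
eef_rot: [-3.14, 0.001, 1.537]
force: [0.4, 1.0, 1.3]
grip_width: 0.0402
time_s: 39.67
ee_pos: [0.5983, 0.2599, 0.0358]
eef_rot: [-3.141, 0.003, 1.537]
force: [1.0, -14.0, -2.4]
grip_width: 0.0113
[(np.float64(-0.22), np.float64(-1.13)), (np.float64(-0.32), np.float64(-1.11)), (np.float64(-0.41), np.float64(-1.08)), (np.float64(-0.51), np.float64(-1.04)), (np.float64(-0.6), np.float64(-0.99)), (np.float64(-0.68), np.float64(-0.93)), (np.float64(-0.76), np.float64(-0.87)), (np.float64(-0.84), np.float64(-0.8)), (np.float64(-0.9), np.float64(-0.72)), (np.float64(-0.96), np.float64(-0.64)), (np.float64(-1.02), np.float64(-0.55)), (np.float64(-1.06), np.float64(-0.46)), (np.float64(-1.1), np.float64(-0.36)), (np.float64(-1.12), np.float64(-0.26)), (np.float64(-1.14), np.float64(-0.16)), (np.float64(-1.15), np.float64(-0.06)), (np.float64(-1.15), np.float64(0.04)), (np.float64(-1.15), np.float64(0.15)), (np.float64(-1.13), np.float64(0.25)), (np.float64(-1.1), np.float64(0.35))]
```

```bash
python3 -m inch '[-0.22,0,0,0,0,0,0,-0.22,0,-1.13,0,0,0,0,-0.32,0,-1.11,0,0,0,0,-0.41,0,-1.08,0,0,0,0,-0.51,0,-1.04,0,0,0,0,-0.6,0,-0.99,0,0,0,0,-0.68,0,-0.93,0,0,0,0,0,0,0,0,0,0,0]'
```

```text
time_s: 40.67
ee_pos: [0.5966, 0.2304, 0.0981]
eef_rot: [-3.139, 0.003, 1.536]
force: [1.8, -10.3, -8.5]
grip_width: 0.0115
```

```bash
python3 -m inch '[-0.1,0,0.1,0,0,0,0,-0.76,0,-0.87,0,0,0,0,-0.84,0,-0.8,0,0,0,0,-0.9,0,-0.72,0,0,0,0,-0.96,0,-0.64,0,0,0,0,-1.02,0,-0.55,0,0,0,0,-1.06,0,-0.46,0,0,0,0,-1.1,0,-0.36,0,0,0,0,0,0,0,0,0,0,0]'
```

```text
time_s: 41.8
ee_pos: [0.5947, 0.1645, 0.1426]
eef_rot: [3.141, -0.0, 1.537]
force: [-6.4, -1.3, -2.4]
grip_width: 0.0116
```

```bash
python3 -m inch '[-1.12,0,-0.26,0,0,0,0,-1.14,0,-0.16,0,0,0,0,-1.15,0,-0.06,0,0,0,0,-1.15,0,0.04,0,0,0,0,-1.15,0,0.15,0,0,0,0,-1.13,0,0.25,0,0,0,0,-0.85,0,0.27,0,0,0,0,0,0,0,0,0,0,0,0,0,0,0,0,0,0]'
python3 - <<'E'
from h import *
C=look("w14"); im,d=snap("scene","s14"); S=cloud("scene",d)
for n,C in(("w",C),("s",S)):
    X,Y,Z=np.moveaxis(C,-1,0); P=C[(Z>.045)&(Z<.112)&(Y>.09)&(Y<.15)&(X>.555)&(X<.635)]
    if len(P)>30:
        c=P.mean(0); k=np.linalg.svd(P-c)[2][2]; print(n,len(P),c.round(4),k.round(3),"lean",np.degrees(np.arctan2(abs(k[2]),np.hypot(k[0],k[1]))))
E
```

```text
time_s: 42.92
ee_pos: [0.5926, 0.0881, 0.1397]
eef_rot: [3.141, 0.001, 1.537]
force: [1.6, -2.2, 3.9]
grip_width: 0.0114
tcp [0.5926 0.0881 0.1397]
rib [array([587.1, -77.3]), array([34.1, 16.4]), np.float64(88.4)] [ 0.5789 -0.0937  0.0974] [ 0.5948 -0.0609  0.1025]
stop [array([587.1, -72.2]), array([44.4, 54.3]), np.float64(88.0)] [ 0.5614 -0.0931  0.0832] [ 0.6132 -0.0503  0.1022]
wall [array([584.2,  96.2]), array([47.3, 72.5]), np.float64(88.0)] [0.5478 0.0727 0.0844] [0.6145 0.1196 0.0955]
row [array([589.3,  -4.5]), array([ 67.9, 176. ]), np.float64(5.5)] [ 0.5642 -0.0556  0.0749] [0.6153 0.0706 0.0818]
w 2076 [0.5844 0.1177 0.0868] [0.03  0.925 0.378] lean 22.236378210673944
s 286 [0.5971 0.1134 0.0811] [0.024 0.943 0.331] lean 19.326510794372446
```

```bash
python3 -m inch '[0,0,0,0,0,0,0.5,0,0,0,0,0,0,0.5,0,0,0,0,0,0,0.5,0,0,0,0,0,0,0.5,0,0,0,0,0,0,0.5,0,0,-2,0,0,0,0.5,0,0,-4,0,0,0,0.5,0,0,-4,0,0,0,0.5,-2,-4,0,0,0,0,0.5,-2,-5,0,0,0,0,0.5,-2,-5,0,0,0,0,0.5,0,0,0,0,0,0,0.5,0,0,0,0,0,0,0.5]'
python3 - <<'E'
from h import *
C=look("w15"); im,d=snap("scene","s15"); S=cloud("scene",d)
for n,C in(("w",C),("s",S)):
    X,Y,Z=np.moveaxis(C,-1,0); P=C[(Z>.045)&(Z<.107)&(Y>.09)&(Y<.15)&(X>.555)&(X<.635)]
    if len(P)>30:
        c=P.mean(0); k=np.linalg.svd(P-c)[2][2]; print(n,len(P),c.round(4),k.round(3),"lean",np.degrees(np.arctan2(abs(k[2]),np.hypot(k[0],k[1]))))
    P=C[(Z>.15)&(Z<.18)&(Y>.07)&(Y<.13)&(X>.545)&(X<.645)]; 
    if len(P)>10: print("bar",len(P),P.mean(0).round(4),np.percentile(P,[2,98],axis=0).round(4).tolist())
E
```

```text
time_s: 44.65
ee_pos: [0.4511, 0.0332, 0.24]
eef_rot: [3.14, -0.0, 1.537]
force: [-0.4, -0.1, -0.1]
grip_width: 0.0468
tcp [0.4511 0.0332 0.24  ]
wall [array([591.5,  78.8]), array([12.6, 89.6]), np.float64(88.4)] [0.5471 0.0721 0.0845] [0.6353 0.0851 0.0908]
row [array([568.6,  42.5]), array([120.3,  77.5]), np.float64(56.4)] [ 0.5468 -0.026   0.0721] [0.6276 0.0783 0.0818]
bar 331 [0.5847 0.0878 0.1616] [[0.5648, 0.0833, 0.1572], [0.6024, 0.094, 0.164]]
s 253 [0.5962 0.115  0.0767] [-0.022 -0.938 -0.346] lean 20.217421784800667
bar 135 [0.5948 0.0862 0.1618] [[0.5542, 0.0806, 0.1544], [0.6316, 0.0932, 0.167]]
```

View pics/s15.png

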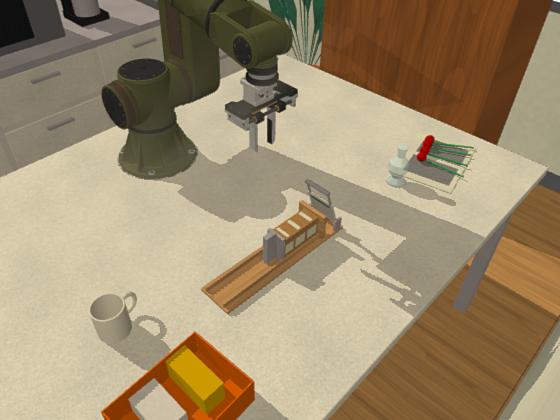

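View pics/w15.png

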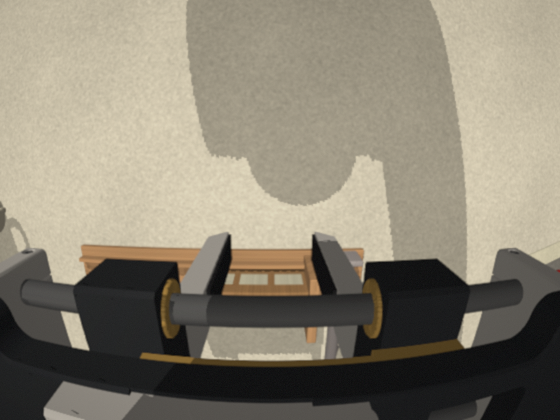

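The scene picture shows the sign leaning back over the wall at (322,195), the closed row at (297,235) with the stop against it at (272,245), and the vase and mug untouched. The scene plane fit gives a lean of 20.2°, and the bar position gives about 20°. I hand in.

```bash
python3 -c "
from station import ctrl
print(ctrl.hand_in())"
```

```text
the job is handed in; nothing more can be done
None
```

The tea rack is set and handed in at about 45 s of the 210 s. All three cartons on the table stand in one row, the stop is pushed up snug, and the sign was raised last.

- **Stop and row:** The stop halted hard, with about 22 N on the wrist and no further movement. After release its rib was within 0.5 mm of that place. The measured room from wall to stop is about 123–124 mm, against 124 mm of cartons, and no gaps show in the pictures.
- **Sign:** It holds by itself. The plane fit in the scene picture gives 20.2° past upright, and the bar's position gives about 20°. One wrist-camera fit before release gave 22°, but part of the sign was hidden in that view, so I trusted the others.
- **Stop drawn back short:** Before loading I drew the stop back to about 223 mm of room, not the full 250 mm, because the fingers were still closing when the pull began. That was ample for three cartons.
- **Refused move:** One move call was refused for a miscounted row, so the first push ran empty-handed above the rack and touched nothing. I redid it properly.

The vase and mug were not touched. I saw no knock to a carton and no slip of the grip.

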